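# Make up the demonstrator's caddy

### The job

Make up the demonstrator's caddy on the right-hand table from the things on the left-hand one: the navy thread cone goes into the blue pocket, the oil bottle into the red pocket, the yellow tape measure into the yellow pocket and the black thread spool into the black pocket, each upright (the tape measure lying flat) on its pocket's floor. Leave the cream thread cone and the yellow thread spool where they stand.

Things in the scene. Friction and masses are not known exactly. Their poses are not given: they have to be found in the camera images.
- insert_blue: Place for the navy cone: white plate 93 x 93 x 4 mm with a round blue pocket, in any of the four quarters of a fixed wooden tray (the caddy, 200 x 200 mm, walls 12 mm high) on the robot's right. Origin: centre of its underside, 4 mm above the table, on the pocket's axis; z up. Pocket: 82 mm inner diameter, rim 3 mm high; its floor is 8 mm above the table. Plates are 95 mm apart.
- insert_red: Place for the oil bottle: white plate 93 x 93 x 4 mm with a round red pocket, in any of the four quarters of a fixed wooden tray (the caddy, 200 x 200 mm, walls 12 mm high) on the robot's right. Origin: centre of its underside, 4 mm above the table, on the pocket's axis; z up. Pocket: 68 mm inner diameter, rim 3 mm high; its floor is 8 mm above the table. Plates are 95 mm apart.
- insert_yellow: Place for the tape measure: white plate 93 x 93 x 4 mm with a round yellow pocket, in any of the four quarters of a fixed wooden tray (the caddy, 200 x 200 mm, walls 12 mm high) on the robot's right. Origin: centre of its underside, 4 mm above the table, on the pocket's axis; z up. Pocket: 78 mm inner diameter, rim 3 mm high; its floor is 8 mm above the table. Plates are 95 mm apart.
- insert_black: Place for the black spool: white plate 93 x 93 x 4 mm with a round black pocket, in any of the four quarters of a fixed wooden tray (the caddy, 200 x 200 mm, walls 12 mm high) on the robot's right. Origin: centre of its underside, 4 mm above the table, on the pocket's axis; z up. Pocket: 54 mm inner diameter, rim 3 mm high; its floor is 8 mm above the table. Plates are 95 mm apart.
- cone_navy: Navy sewing thread wound on a white plastic cone, standing: 66 mm across its foot, narrowing to about 43 mm at 65 mm up, 114 mm tall, about 120 g. Origin at the centre of its underside, on its axis, z up. Grip it round the winding. Starts anywhere among the things on the table to the robot's left, its axis 75 mm or more from its neighbours' axes.
- oil_bottle: White oil bottle with a red spout cap, standing: body 45 mm in diameter up to about 80 mm, 128 mm tall with the spout, about 130 g. Origin at the centre of its underside, on its axis, z up. Grip the upper half of the body, 60 to 80 mm up, so that the gripper clears the spout. Starts anywhere among the things on the table to the robot's left, its axis 75 mm or more from its neighbours' axes.
- tape_measure: Round yellow tape measure lying flat: case 56 mm in diameter, 17 mm high, about 70 g; a short grey tape end sticks out 3 mm on its -y side. Origin at the centre of its underside, z up. Grip it across its x, the case's diameter. Starts anywhere among the things on the table to the robot's left, its axis 75 mm or more from its neighbours' axes.
- spool_black: Black thread on a spool with brown wooden ends, standing: 35 mm in diameter, 55 mm tall, about 35 g. Origin at the centre of its underside, on its axis, z up. Grip round its sides. Starts anywhere among the things on the table to the robot's left, its axis 75 mm or more from its neighbours' axes.
- cone_cream: Look-alike, to be left: cream thread on a white cone, standing, 72 mm across its foot, 114 mm tall, a loose thread end beside it. Its axis stands 17 mm along its own +y from its origin (underside); z up. Starts anywhere among the things on the table to the robot's left, its axis 75 mm or more from its neighbours' axes.
- spool_yellow: Look-alike, to be left: yellow thread on a spool with white ends, standing, 35 mm in diameter, 55 mm tall. Origin at the centre of its underside, z up. Starts anywhere among the things on the table to the robot's left, its axis 75 mm or more from its neighbours' axes.

How it is judged:
By the outcome, as a careful person would: the job done as asked, in the order asked, and still so for the second after the job is handed in, with the robot touching nothing.
It also fails if it takes over 128 s, if anything falls off the work surface, if the arm or the gripper's body presses on something with over 40 N, if the wrist force passes 120 N, or if a joint passes its speed limit or range.

### The arm

A 7-joint arm with a two-finger parallel gripper is mounted at the origin on a cart in front of the work surface, level with it; the furniture and walls round the work are solid. World frame = base frame: x ahead of the robot, y to its left, z up, the work surface at z = 0. Lengths are in m, angles in rad, forces in N, time in s.
With the tool pointing down it reaches from about 0.425 to 0.825 m from the base axis. Payload 3.6 kg.
Tool frame: the origin (TCP) lies midway between the tips of the shut fingers; the grasp point (between the pads) lies 19 mm behind it; z points along the fingers, y is the line along which they close (so a half turn about z gives the same grasp; the last joint's range is limited). The gripper opens to 85 mm and grips with 20 to 120 N. Pads are 22 mm wide; open, the fingers measure 114 mm over their backs; the gripper's body (76 mm by 85 mm) begins 54 mm behind the grasp point. The pads swing forward as they close: fully open they stand 13 mm farther back than shut.
Start: joints at [1.107, 0.615, -0.013, 1.423, 0.008, 1.103, -0.04], TCP at [0.276, -0.589, 0.231] pointing down, gripper open.
Joint ranges: [-3.12, 3.12], [-0.3, 2.06], [-1.34, 1.32], [0.26, 2.42], [-1.36, 4.5], [0.01, 1.98], [-2.84, 2.84]. Speed limits (rad/s): [2.79, 2.79, 3.14, 3.14, 3.14, 3.14, 3.14].

### API

Orientations are given as a unit quaternion [w, x, y, z].
In Python, from plant import env gives the robot as it stands. The module is installed in compiled form; this text tells all that it offers.
- The arm moves only by the shell command python3 -m handwheel 'ROWS' [FORCE]. ROWS is JSON, a list of rows, each a list of 3 entries, a list of its own where there are three numbers: the shift along the world's x, y, z in m, then the turn, a rotation vector about the world's x, y, z in rad, then the finger opening in m, from 0 to 0.0854. A call has 1 to 20 rows; each row shifts and turns the commanded pose from where the row before left it; what a row does not reach is not made up. A row lasts 1/10 s, in which the tool goes at most 50 mm and 8.59 degrees, less where a joint would pass 70% of its speed; a pose out of reach is approached as far as the arm can. A call is refused whole if a number of a shift passes 0.05 or a number of a turn 0.15, either way. A call with a gripper value outside its range is refused whole. The fingers move at their own pace and stop on an object; FORCE is the grip in N (left out, the last holds). Time passes only in rows, so rows that do not move let the fingers close. It gives the time, the measured TCP pose, the force, the opening and the grip force at its end, in the units of the state.
- env.sense(): the state, without advancing time (a new reading comes with each control period).
- env.snapshot(name): name is "side" or "top" or "wrist"; returns a dict with "pixels" (400x640x3 uint8, red, green, blue), "depth" (400x640 float32, m along the optical axis (not along the pixel's ray), 0 where there is no reading), "fx", "fy", "cx", "cy" (pixels), "k1" (the pictures are not rectified: a ray, as slopes to the right and down, at radius r is drawn at 1 + k1 r^2 times it, then the intrinsics apply), "rvec" (rotation vector, rad) and "tvec" (3), from world to camera coordinates, as OpenCV has them. Camera axes: x right, y down, z forward; pixel columns grow to the right and rows downward; lengths in m; the calibration is good to about 2 mm. A picture is of the moment at which its call begins.
- env.job_done(): hands the job in; it is judged then, once.
The state is a dict: "time": time; "q": joint angles; "qvel": joint speeds; "joint_torque": joint torques, N m; "eef_pos": TCP position; "ee_rot": TCP orientation; "wrist_force": force on the tool from outside, world axes, zero at the start; "ft_torque": the same for the moment, N m; "finger_gap": finger opening in m; "gripper_force": force on a finger pad.
Only numpy, scipy, OpenCV 4.12 (cv2) and the standard library are available. Lean on these libraries where they do the work, as an engineer would, in place of code of your own. Each camera call takes 0.05 s, during which the arm holds its last target. There are 200 camera calls.

## Working session

There is one attempt and no reset: what is moved stays moved. The work goes in short steps, Python scripts to look and compute and a shell command to move; the robot and the scene stay as the last step left them, time stands still between calls to the robot, and variables do not carry over. Pictures are saved under pics/ and viewed, at most 16 in all, crops included, and the job is handed in when it is done.

```bash
mkdir -p pics
cat > h.py <<'E'
import numpy as np, cv2
from plant import env
def shot(n,name=None):
    s=env.snapshot(n)
    if name: cv2.imwrite(f'pics/{name}.png',s['pixels'][:,:,::-1])
    return s
def ray(s,u,v):
    d=np.array([(u-s['cx'])/s['fx'],(v-s['cy'])/s['fy']]); p=d.copy()
    for _ in range(30): p=d/(1+s['k1']*(p@p))
    return np.array([p[0],p[1],1.])
def pz(s,u,v,z):   # intersect with plane z
    R=cv2.Rodrigues(np.array(s['rvec'],float))[0];t=np.array(s['tvec'],float).ravel()
    c=-R.T@t; d=R.T@ray(s,u,v); return c+d*(z-c[2])/d[2]
def pd(s,u,v):
    R=cv2.Rodrigues(np.array(s['rvec'],float))[0];t=np.array(s['tvec'],float).ravel()
    return R.T@(ray(s,u,v)*s['depth'][int(v),int(u)]-t)
E
python3 - <<'E'
from h import *
for n in ('top','side'):
    s=shot(n,n+'0'); R=cv2.Rodrigues(np.array(s['rvec'],float))[0]
    print(n,s['fx'],s['cx'],s['cy'],s['k1'],-R.T@np.array(s['tvec']).ravel(),R.round(2).tolist())
print(env.sense())
E
```

```text
top 472.30515777902593 312.6282739200081 200.46069324106864 0.027569928686120567 [0.24394341 0.01731578 1.36922748] [[0.08, -1.0, 0.01], [-0.98, -0.08, -0.2], [0.2, 0.01, -0.98]]
side 486.6308111931474 315.92387636075097 199.98372029590152 -0.14136684785052142 [0.11071323 1.19081359 0.85083857] [[-0.94, -0.34, -0.02], [-0.17, 0.51, -0.85], [0.29, -0.79, -0.53]]
{'time': 0.1, 'q': array([ 1.10650753,  0.6158509 , -0.01261507,  1.42474132,  0.00810357,
        1.10340633, -0.04036254]), 'qvel': array([ 0.00054701, -0.0025821 ,  0.00083673, -0.00087113,  0.00093335,
        0.00092623, -0.0012257 ]), 'joint_torque': array([ 1.54891928e-03, -4.70382392e+01,  2.60439198e-01, -1.71570593e+01,
        1.01376080e-02,  5.83557572e-03,  2.75331399e-05]), 'eef_pos': array([ 0.27527609, -0.58807041,  0.23023468]), 'ee_rot': array([-1.14592980e-03,  9.76126224e-01,  2.17200847e-01, -2.72335579e-04]), 'wrist_force': array([ 0.68922947, -0.23012684,  0.96004916]), 'ft_torque': array([-0.03963533, -0.03241852,  0.00205179]), 'gripper_force': 0.0, 'finger_gap': 0.08546961801676115}
```

View pics/top0.png

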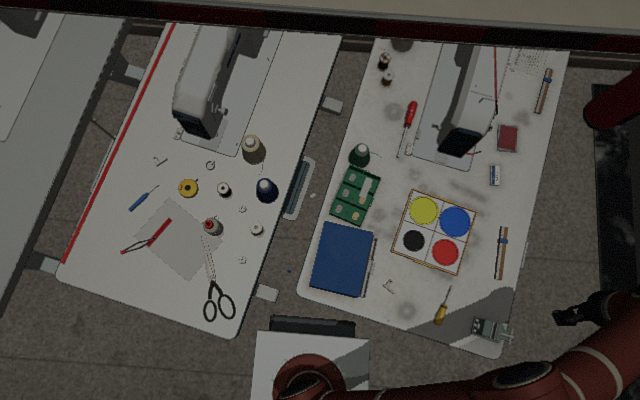

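View pics/side0.png

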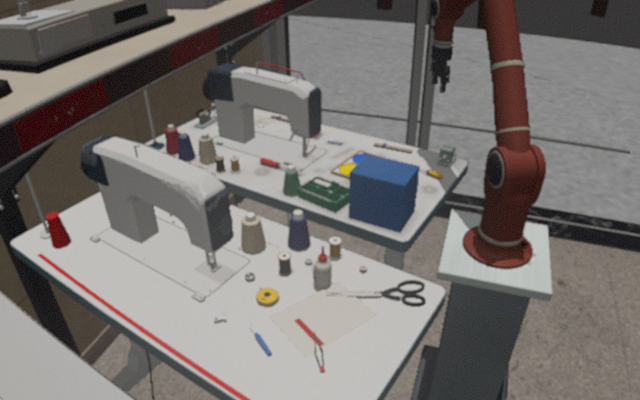

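Run:
```python
from h import *
s=shot('top'); p=s['pixels'][:,:,::-1]
a=cv2.resize(p[125:245,165:285],None,fx=5,fy=5,interpolation=cv2.INTER_CUBIC)
cv2.imwrite('pics/c1.png',a)
cv2.imwrite('pics/c2.png',cv2.resize(p[180:280,380:485],None,fx=6,fy=6,interpolation=cv2.INTER_CUBIC))
t=shot('side');q=t['pixels'][:,:,::-1]
cv2.imwrite('pics/c3.png',cv2.resize(q[200:320,230:360],None,fx=5,fy=5,interpolation=cv2.INTER_CUBIC))
```

```text
(no output)
```

View pics/c1.png

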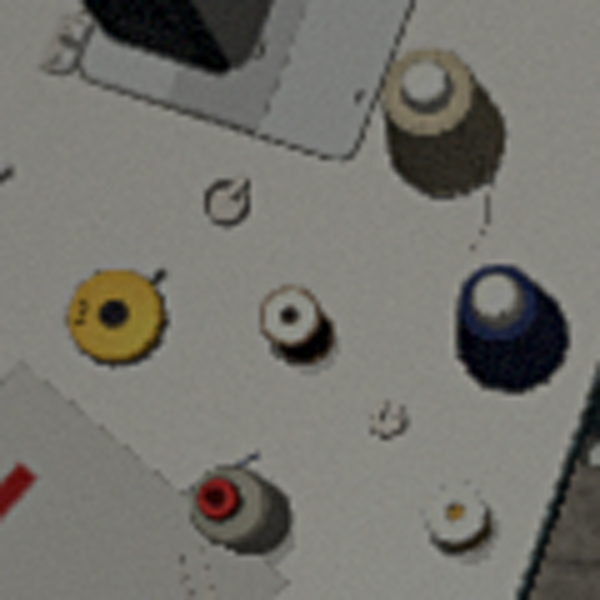

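View pics/c2.png

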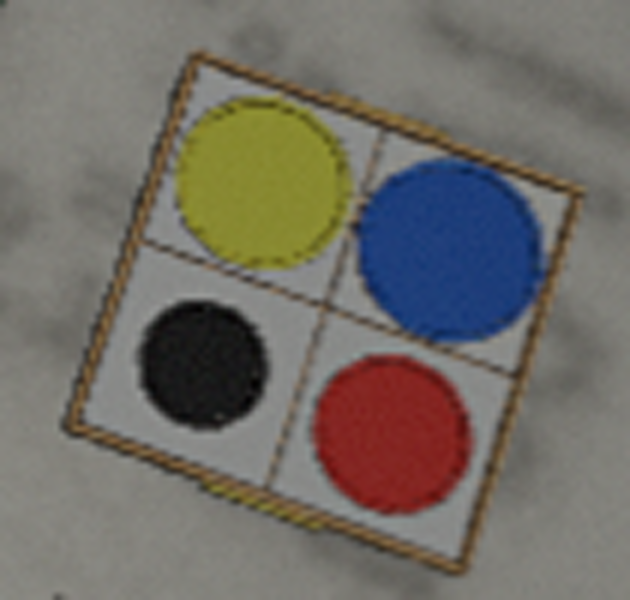

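View pics/c3.png

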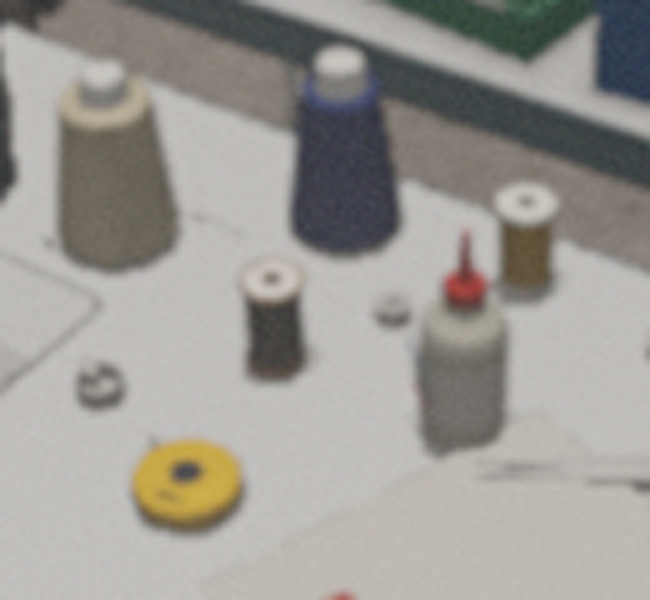

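Run:
```python
from h import *
s=shot('top');t=shot('side')
f=lambda c,o,k:[o[i]+(c[i]+.5)/k-.5 for i in (0,1)]
T=dict(navy=((497,295),.114),bottle=((215,497),.128),tape=((114,315),.017),tapeend=((160,272),.012),black=((289,316),.055),yel=((455,512),.055),cream=((425,82),.114))
S=dict(navy=((341,55),.114),bottle=((465,235),.128),tape=((187,470),.017),tapeend=((155,441),.012),black=((273,278),.055),yel=((525,202),.055),cream=((105,73),.114))
for n,(c,z) in T.items():
    a=f(c,(165,125),5); d=S[n]; b=f(d[0],(230,200),5)
    print(n,pz(s,*a,z)[:2].round(4),pz(t,*b,z)[:2].round(4),'depthz',pd(s,round(a[0]),round(a[1])).round(3))
P={}
for n,c in dict(yellow=(263,183),blue=(450,250),black=(203,366),red=(392,435)).items():
    a=f(c,(380,180),6);P[n]=pz(s,*a,.008)[:2]; print(n,P[n].round(4),pd(s,*map(round,a)).round(3))
e=lambda a,b:np.linalg.norm(P[a]-P[b]).round(4)
print(e('yellow','blue'),e('black','red'),e('yellow','black'),e('blue','red'),e('yellow','red'),e('black','blue'))
for n,(u,v) in dict(box=(340,260),box2=(318,235),box3=(371,235),box4=(355,290),mach=(470,120),machtip=(455,150),lm=(195,125),lm2=(215,70),green=(358,150),tray=(355,200)).items(): print(n,pd(s,u,v).round(3))
# max height over the transit region per cell
pts=np.array([pd(s,u,v) for v in range(0,330,2) for u in range(60,560,2) if s['depth'][v,u]>0])
for x in np.arange(.3,1.0,.1):
    print(round(x,1),[ (lambda q: round(float(q.max()),2) if len(q) else None)(pts[(abs(pts[:,0]-x)<.05)&(abs(pts[:,1]-y)<.05)][:,2]) for y in np.arange(-.5,.65,.1)])
```

```text
navy [0.5418 0.167 ] [0.5427 0.1639] depthz [0.54  0.166 0.118]
bottle [0.4167 0.303 ] [0.4199 0.3112] depthz [0.419 0.306 0.112]
tape [0.5346 0.4008] [0.5359 0.3997] depthz [0.533 0.401 0.02 ]
tapeend [0.5638 0.3787] [0.5626 0.3808] depthz [0.563 0.377 0.014]
black [0.5339 0.2909] [0.534  0.2888] depthz [0.535 0.294 0.046]
yel [0.4291 0.1849] [0.4298 0.1846] depthz [0.43  0.185 0.049]
cream [0.66   0.2191] [0.6586 0.2211] depthz [0.661 0.218 0.112]
yellow [ 0.5251 -0.294 ] [ 0.524 -0.292  0.012]
blue [ 0.4992 -0.3854] [ 0.5   -0.386  0.01 ]
black [ 0.4329 -0.268 ] [ 0.432 -0.267  0.008]
red [ 0.4071 -0.3593] [ 0.406 -0.358  0.015]
0.095 0.0949 0.0957 0.0958 0.1349 0.1349
box [ 0.346 -0.051  0.167]
box2 [ 0.428  0.008 -0.003]
box3 [ 0.416 -0.126  0.169]
box4 [ 0.275 -0.094  0.164]
mach [ 0.703 -0.339  0.276]
machtip [ 0.666 -0.34   0.154]
lm [0.657 0.346 0.217]
lm2 [0.775 0.294 0.295]
green [ 0.663 -0.085  0.099]
tray [ 0.541 -0.093 -0.   ]
0.3 [0.32, 0.02, 0.01, 0.01, 0.17, 0.17, 0.0, 0.01, 0.02, 0.01, 0.01, 0.01]
0.4 [0.02, 0.02, 0.02, 0.02, 0.17, 0.17, 0.01, 0.06, 0.13, 0.01, 0.01, 0.01]
0.5 [0.02, 0.02, 0.02, 0.02, 0.05, 0.05, 0.09, 0.12, 0.06, 0.02, 0.01, 0.01]
0.6 [0.01, 0.01, 0.02, 0.05, 0.07, 0.05, 0.08, 0.12, 0.22, 0.02, 0.02, 0.01]
0.7 [0.01, 0.61, 0.61, 0.61, 0.61, 0.61, 0.61, 0.61, 0.61, 0.6, 0.59, 0.01]
0.8 [0.01, 0.61, 0.61, 0.61, 0.61, 0.61, 0.61, 0.61, 0.61, 0.59, 0.57, 0.01]
0.9 [0.01, 0.34, 0.3, 0.06, 0.04, 0.01, 0.01, 0.22, 0.3, 0.29, 0.01, 0.01]
```

The crops agree with the stated sizes. In c1, navy cap (497,295), red spout (215,497), tape hub (114,315) with its end at (160,272), black spool (289,316) and yellow spool (455,512). In c2, the pocket centres lie 95 mm apart. c3 shows the same layout from the side. I'm moving above the navy cone now.

```bash
python3 -m handwheel '[[[0.02,0.039,0.01],[0,0,0],0.085],[[0.02,0.039,0.01],[0,0,0],0.085],[[0.02,0.039,0.01],[0,0,0],0.085],[[0.02,0.039,0.01],[0,0,0],0.085],[[0.02,0.039,0.01],[0,0,0],0.085],[[0.02,0.039,0],[0,0,0],0.085],[[0.02,0.039,0],[0,0,0],0.085],[[0.02,0.039,0],[0,0,0],0.085],[[0.02,0.039,0],[0,0,0],0.085],[[0.02,0.039,0],[0,0,0],0.085],[[0.006,0.036,0],[0,0,0],0.085],[[0.006,0.036,0],[0,0,0],0.085],[[0.006,0.036,0],[0,0,0],0.085],[[0.006,0.036,0],[0,0,0],0.085],[[0.006,0.036,0],[0,0,0],0.085],[[0.006,0.036,0],[0,0,0],0.085],[[0.006,0.036,0],[0,0,0],0.085],[[0.006,0.036,0],[0,0,0],0.085],[[0.006,0.036,0],[0,0,0],0.085],[[0,0,0],[0,0,0],0.085]]' 40
python3 - <<'E'
from h import *
s=shot('wrist','w1'); print(s['fx'],s['cx'],s['cy'],env.sense()['eef_pos'],env.sense()['q'].round(2))
E
```

```text
time: 2.3
eef_pos: [0.5291, 0.1328, 0.2813]
ee_rot: [-0.003, 0.975, 0.222, 0.001]
wrist_force: [0.2, 0.7, 0.2]
finger_gap: 0.0852
gripper_force: 0.0
325.59280396215956 316.63251196832266 200.4367003001491 [0.52917432 0.12883553 0.2811544 ] [-0.14  0.41 -0.2   1.65  0.09  1.09 -1.49]
```

View pics/w1.png

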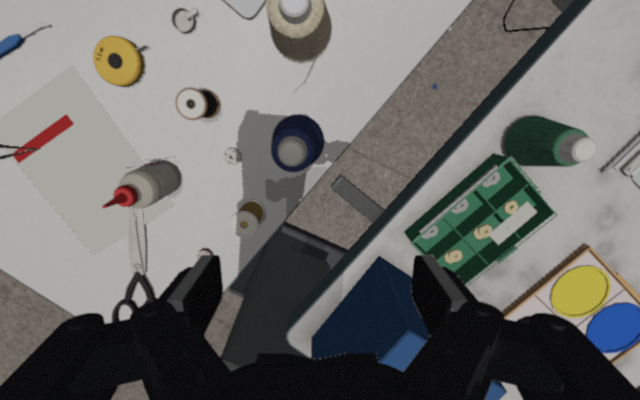

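Run:
```python
from h import *
s=shot('wrist'); p=s['pixels'][:,:,::-1]; print(env.sense()['eef_pos'])
for n,(u,v,z) in dict(navycap=(291,151,.114),navyfoot=(298,143,.0),bspout=(124,195,.100),bbase=(166,179,.01),btip=(103,207,.128),black=(190,103,.055),tape=(119,60,.017),tend=(144,48,.012)).items(): print(n,pz(s,u,v,z)[:2].round(4),pd(s,u,v).round(3))
a=cv2.resize(p[80:220,90:340],None,fx=3.2,fy=3.2,interpolation=cv2.INTER_CUBIC); cv2.imwrite('pics/w1c.png',a)
```

```text
[0.52937695 0.12607983 0.28108894]
navycap [0.5458 0.1646] [0.546 0.165 0.114]
navyfoot [0.541  0.1622] [0.555 0.162 0.107]
bspout [0.4277 0.3032] [0.426 0.305 0.096]
bbase [0.4261 0.2987] [0.437 0.29  0.037]
btip [0.4217 0.306 ] [0.347 0.369 0.001]
black [0.537  0.2864] [0.537 0.286 0.055]
tape [0.5414 0.391 ] [0.541 0.391 0.017]
tend [0.5659 0.3707] [ 0.565  0.377 -0.   ]
```

View pics/w1c.png

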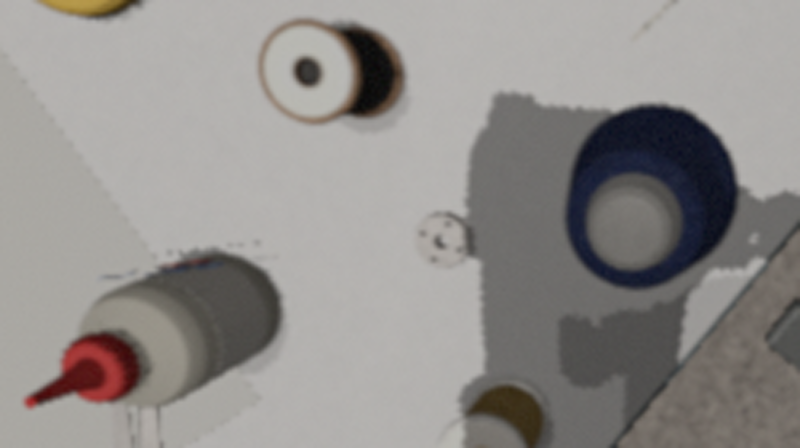

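```bash
python3 -m handwheel '[[[0.007,0.02,0],[0,0,0],0.085],[[0.007,0.019,0],[0,0,0],0.085],[[0,0,-0.03],[0,0,0],0.085],[[0,0,-0.03],[0,0,0],0.085],[[0,0,-0.03],[0,0,0],0.085],[[0,0,-0.03],[0,0,0],0.085],[[0,0,-0.03],[0,0,0],0.085],[[0,0,-0.03],[0,0,0],0.085],[[0,0,-0.026],[0,0,0],0.085],[[0,0,-0.015],[0,0,0],0.085],[[0,0,-0.015],[0,0,0],0.085],[[0,0,0],[0,0,0],0.085],[[0,0,0],[0,0,0],0.085],[[0,0,0],[0,0,0],0.02],[[0,0,0],[0,0,0],0.02],[[0,0,0],[0,0,0],0.02],[[0,0,0],[0,0,0],0.02],[[0,0,0],[0,0,0],0.02],[[0,0,0],[0,0,0],0.02],[[0,0,0],[0,0,0],0.02]]' 40
python3 - <<'E'
from h import *
print(env.sense()['eef_pos'])
E
```

```text
time: 4.4
eef_pos: [0.5441, 0.1652, 0.0467]
ee_rot: [-0.0, 0.976, 0.217, 0.001]
wrist_force: [-0.7, 1.4, 4.8]
finger_gap: 0.0421
gripper_force: 39.8
[0.54412669 0.16522852 0.04667322]
```

```bash
python3 -m handwheel '[[[0,0,0.01],[0,0,0],0.02],[[0,0,0.02],[0,0,0],0.02],[[0,0,0.03],[0,0,0],0.02],[[0,0,0.03],[0,0,0],0.02],[[0,0,0.03],[0,0,0],0.02],[[0,0,0.03],[0,0,0],0.02],[[0,0,0.03],[0,0,0],0.02],[[0,0,0.02],[0,0,0],0.02],[[0,-0.01,0],[0,0,0],0.02],[[0,-0.025,0],[0,0,0],0.02],[[0,-0.035,0],[0,0,0],0.02],[[0,-0.035,0],[0,0,0],0.02],[[0,-0.035,0],[0,0,0],0.02],[[0,-0.035,0],[0,0,0],0.02],[[0,-0.035,0],[0,0,0],0.02],[[0,-0.035,0],[0,0,0],0.02],[[0,-0.02,0],[0,0,0],0.02],[[0,0,0],[0,0,0],0.02]]'
python3 -m handwheel '[[[-0.003,-0.02,0],[0,0,0],0.02],[[-0.004,-0.03,0],[0,0,0],0.02],[[-0.005,-0.035,0],[0,0,0],0.02],[[-0.005,-0.035,0],[0,0,0],0.02],[[-0.005,-0.035,0],[0,0,0],0.02],[[-0.005,-0.035,0],[0,0,0],0.02],[[-0.005,-0.035,0],[0,0,0],0.02],[[-0.005,-0.03,0],[0,0,0],0.02],[[-0.005,-0.02,0],[0,0,0],0.02],[[-0.002,-0.01,0],[0,0,0],0.02],[[0,0,0],[0,0,0],0.02],[[0,0,0],[0,0,0],0.02],[[0,0,0],[0,0,0],0.02]]'
python3 - <<'E'
from h import *
s=shot('wrist','w2'); print(env.sense()['eef_pos'])
E
```

```text
time: 6.2
eef_pos: [0.5415, -0.1067, 0.2436]
ee_rot: [0.001, 0.977, 0.213, -0.002]
wrist_force: [-0.0, -0.1, -1.5]
finger_gap: 0.0419
gripper_force: 40.3
time: 7.5
eef_pos: [0.5007, -0.3832, 0.2452]
ee_rot: [-0.001, 0.976, 0.219, 0.0]
wrist_force: [-0.0, 0.6, -1.6]
finger_gap: 0.0418
gripper_force: 40.3
[ 0.50058828 -0.38347217  0.24534919]
```

View pics/w2.png

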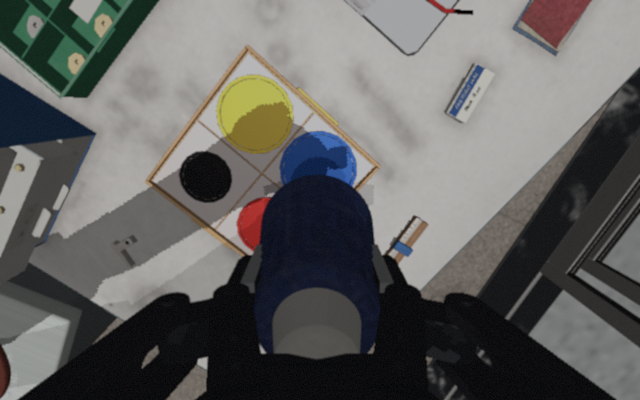

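Run:
```python
from h import *
s=shot('wrist'); print(env.sense()['eef_pos'])
for n,(u,v,z) in dict(yellow=(256,113,.008),black=(206,176,.008),blue=(319,168,.008),foot=(317,179,.199),footL=(259,235,.199),footR=(375,235,.199)).items(): print(n,pz(s,u,v,z)[:2].round(4))
R=cv2.Rodrigues(np.array(s['rvec'],float))[0];print(R.round(3))
p=s['pixels'][:,:,::-1]
cv2.imwrite('pics/w2c.png',cv2.resize(p[40:290,140:400],None,fx=3,fy=2.4,interpolation=cv2.INTER_CUBIC))
```

```text
[ 0.50042787 -0.38388736  0.24543275]
yellow [ 0.5287 -0.2937]
black [ 0.436  -0.2671]
blue [ 0.5021 -0.385 ]
foot [ 0.5279 -0.3701]
footL [ 0.48   -0.3526]
footR [ 0.5109 -0.4182]
[[ 0.426 -0.905 -0.   ]
 [-0.868 -0.409  0.283]
 [-0.256 -0.12  -0.959]]
```

View pics/w2c.png

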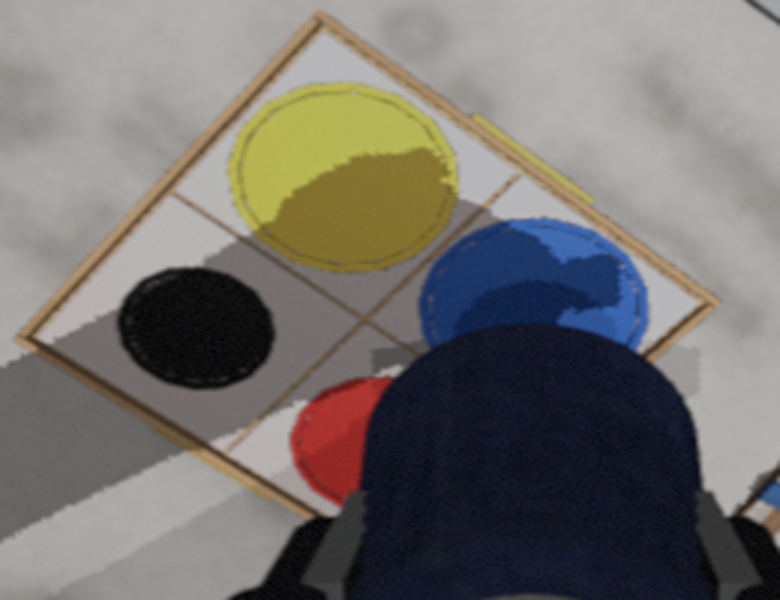

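```bash
python3 -m handwheel '[[[0.002,-0.001,0],[0,0,0],0.02],[[0,0,-0.03],[0,0,0],0.02],[[0,0,-0.03],[0,0,0],0.02],[[0,0,-0.03],[0,0,0],0.02],[[0,0,-0.03],[0,0,0],0.02],[[0,0,-0.03],[0,0,0],0.02],[[0,0,-0.02],[0,0,0],0.02],[[0,0,-0.01],[0,0,0],0.02],[[0,0,-0.005],[0,0,0],0.02],[[0,0,-0.004],[0,0,0],0.02],[[0,0,0],[0,0,0],0.02],[[0,0,0],[0,0,0],0.02],[[0,0,0],[0,0,0],0.02]]'
```

```text
time: 8.9
eef_pos: [0.5021, -0.3871, 0.0573]
ee_rot: [0.001, 0.976, 0.217, 0.001]
wrist_force: [-0.1, -0.4, -1.2]
finger_gap: 0.0421
gripper_force: 40.3
```

```bash
python3 -m handwheel '[[[0,0.001,-0.001],[0,0,0],0.02],[[0,0,-0.001],[0,0,0],0.02],[[0,0,0],[0,0,0],0.02],[[0,0,0],[0,0,0],0.02]]'
```

```text
time: 9.3
eef_pos: [0.5017, -0.3856, 0.0548]
ee_rot: [0.0, 0.976, 0.217, 0.0]
wrist_force: [-1.4, 0.4, 2.4]
finger_gap: 0.0423
gripper_force: 40.9
```

```bash
python3 -m handwheel '[[[0,0,0],[0,0,0],0.06],[[0,0,0],[0,0,0],0.06],[[0,0,0],[0,0,0],0.085],[[0,0,0],[0,0,0],0.085],[[0,0,0],[0,0,0],0.085],[[0,0,0.015],[0,0,0],0.085],[[0,0,0.03],[0,0,0],0.085],[[0,0,0.03],[0,0,0],0.085],[[0,0,0.03],[0,0,0],0.085],[[0,0,0.03],[0,0,0],0.085],[[0,0,0.03],[0,0,0],0.085],[[0,0,0.03],[0,0,0],0.085],[[0,0,0.03],[0,0,0],0.085],[[0.005,0.04,0],[0,0,0],0.085],[[0.005,0.04,0],[0,0,0],0.085],[[0.005,0.04,0],[0,0,0],0.085],[[0.005,0.04,0],[0,0,0],0.085],[[0.005,0.04,0],[0,0,0],0.085],[[0.005,0.04,0],[0,0,0],0.085],[[0.005,0.04,0],[0,0,0],0.085]]'
python3 -m handwheel '[[[-0.01,0.04,0],[0,0,0],0.085],[[-0.01,0.04,0],[0,0,0],0.085],[[-0.015,0.04,0],[0,0,0],0.085],[[-0.015,0.04,0],[0,0,0],0.085],[[-0.015,0.04,0],[0,0,0],0.085],[[-0.02,0.04,0],[0,0,0],0.085],[[-0.02,0.04,0],[0,0,0],0.085],[[-0.02,0.04,0],[0,0,0],0.085],[[-0.01,0.03,0],[0,0,0],0.085],[[0,0.02,0],[0,0,0],0.085],[[0,0,0],[0,0,0],0.085],[[0,0,0],[0,0,0],0.085]]'
python3 - <<'E'
from h import *
s=shot('wrist'); print(env.sense()['eef_pos'])
cv2.imwrite('pics/w3.png',cv2.resize(s['pixels'][0:260,140:500,::-1],None,fx=2.2,fy=2.2,interpolation=cv2.INTER_CUBIC))
E
```

```text
time: 11.3
eef_pos: [0.5365, -0.104, 0.2807]
ee_rot: [0.0, 0.976, 0.217, 0.001]
wrist_force: [0.4, -0.5, 0.5]
finger_gap: 0.0852
gripper_force: 0.0
time: 12.5
eef_pos: [0.4017, 0.2638, 0.2799]
ee_rot: [0.0, 0.976, 0.217, 0.0]
wrist_force: [-0.0, -0.9, -0.4]
finger_gap: 0.0851
gripper_force: 0.0
[0.40193566 0.2629889  0.2797149 ]
```

View pics/w3.png

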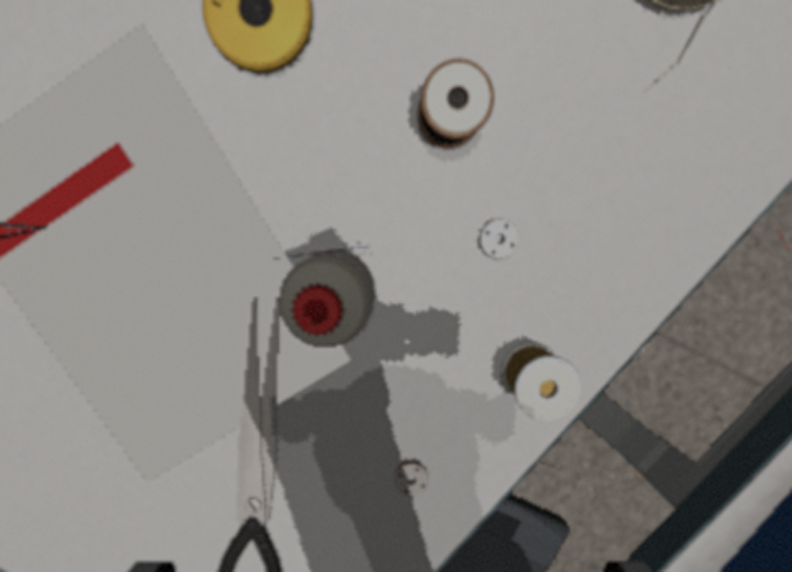

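Run:
```python
from h import *
s=shot('wrist')
for n,(u,v,z) in dict(spout=(317,312,.115),body=(323,298,.075),black=(458,97,.055),tape=(256,8,.017)).items():
    u,v=140+u/2.2,v/2.2; print(n,pz(s,u,v,z)[:2].round(4),pd(s,round(u),round(v)).round(3))
```

```text
spout [0.4246 0.3075] [0.424 0.308 0.11 ]
body [0.4262 0.3092] [0.429 0.308 0.098]
black [0.5361 0.2897] [0.537 0.29  0.05 ]
tape [0.5374 0.3998] [0.537 0.4   0.016]
```

```bash
python3 -m handwheel '[[[0.011,0.022,0],[0,0,0],0.085],[[0.011,0.023,0],[0,0,0],0.085],[[0,0,0],[0,0,0],0.085],[[0,0,-0.03],[0,0,0],0.085],[[0,0,-0.03],[0,0,0],0.085],[[0,0,-0.03],[0,0,0],0.085],[[0,0,-0.03],[0,0,0],0.085],[[0,0,-0.03],[0,0,0],0.085],[[0,0,-0.03],[0,0,0],0.085],[[0,0,-0.02],[0,0,0],0.085],[[0,0,-0.012],[0,0,0],0.085],[[0,0,-0.009],[0,0,0],0.085],[[0,0,0],[0,0,0],0.085],[[0,0,0],[0,0,0],0.03],[[0,0,0],[0,0,0],0.03],[[0,0,0],[0,0,0],0.03],[[0,0,0],[0,0,0],0.03],[[0,0,0],[0,0,0],0.03],[[0,0,0],[0,0,0],0.03],[[0,0,0],[0,0,0],0.03]]' 30
```

```text
time: 14.6
eef_pos: [0.4242, 0.3099, 0.0594]
ee_rot: [-0.0, 0.976, 0.217, 0.001]
wrist_force: [-0.3, -0.8, 5.9]
finger_gap: 0.0427
gripper_force: 30.1
```

```bash
python3 -m handwheel '[[[0,0,0],[0,0,0],0.06],[[0,0,0],[0,0,0],0.06],[[0,0,-0.003],[0,0,0],0.06],[[0,0,0],[0,0,0],0.06],[[0,0,0],[0,0,0],0.03],[[0,0,0],[0,0,0],0.03],[[0,0,0],[0,0,0],0.03],[[0,0,0],[0,0,0],0.03],[[0,0,0],[0,0,0],0.03]]' 35
```

```text
time: 15.5
eef_pos: [0.4236, 0.3093, 0.0553]
ee_rot: [-0.0, 0.976, 0.217, 0.0]
wrist_force: [-1.2, -0.5, 1.4]
finger_gap: 0.0425
gripper_force: 35.7
```

```bash
python3 -m handwheel '[[[0,0,0.01],[0,0,0],0.03],[[0,0,0.02],[0,0,0],0.03],[[0,0,0.03],[0,0,0],0.03],[[0,0,0.03],[0,0,0],0.03],[[0,0,0.03],[0,0,0],0.03],[[0,0,0.03],[0,0,0],0.03],[[0,0,0.03],[0,0,0],0.03],[[0,0,0.03],[0,0,0],0.03],[[0.01,-0.015,0],[0,0,0],0.03],[[0.014,-0.03,0],[0,0,0],0.03],[[0.014,-0.035,0],[0,0,0],0.03],[[0.014,-0.035,0],[0,0,0],0.03],[[0.014,-0.035,0],[0,0,0],0.03],[[0.014,-0.035,0],[0,0,0],0.03],[[0.014,-0.035,0],[0,0,0],0.03],[[0.012,-0.035,0],[0,0,0],0.03],[[0,-0.035,0],[0,0,0],0.03],[[0,-0.02,0],[0,0,0],0.03]]'
python3 -m handwheel '[[[0,-0.035,0],[0,0,0],0.03],[[-0.005,-0.035,0],[0,0,0],0.03],[[-0.01,-0.035,0],[0,0,0],0.03],[[-0.015,-0.035,0],[0,0,0],0.03],[[-0.015,-0.035,0],[0,0,0],0.03],[[-0.015,-0.035,0],[0,0,0],0.03],[[-0.015,-0.035,0],[0,0,0],0.03],[[-0.015,-0.035,0],[0,0,0],0.03],[[-0.014,-0.035,0],[0,0,0],0.03],[[-0.01,-0.025,0],[0,0,0],0.03],[[-0.005,-0.015,0],[0,0,0],0.03],[[0,0,0],[0,0,0],0.03],[[0,0,0],[0,0,0],0.03],[[0,0,0],[0,0,0],0.03]]'
python3 - <<'E'
from h import *
s=shot('wrist'); print(env.sense()['eef_pos'])
cv2.imwrite('pics/w4.png',cv2.resize(s['pixels'][40:330,160:480,::-1],None,fx=2,fy=2,interpolation=cv2.INTER_CUBIC))
E
```

```text
time: 17.3
eef_pos: [0.529, -0.0049, 0.2652]
ee_rot: [0.001, 0.977, 0.215, -0.001]
wrist_force: [-0.3, 0.1, -1.5]
finger_gap: 0.0428
gripper_force: 36.0
time: 18.7
eef_pos: [0.4119, -0.3532, 0.2654]
ee_rot: [-0.001, 0.976, 0.219, 0.001]
wrist_force: [0.0, -1.3, -1.8]
finger_gap: 0.043
gripper_force: 36.0
[ 0.41184329 -0.35345516  0.26539374]
```

View pics/w4.png

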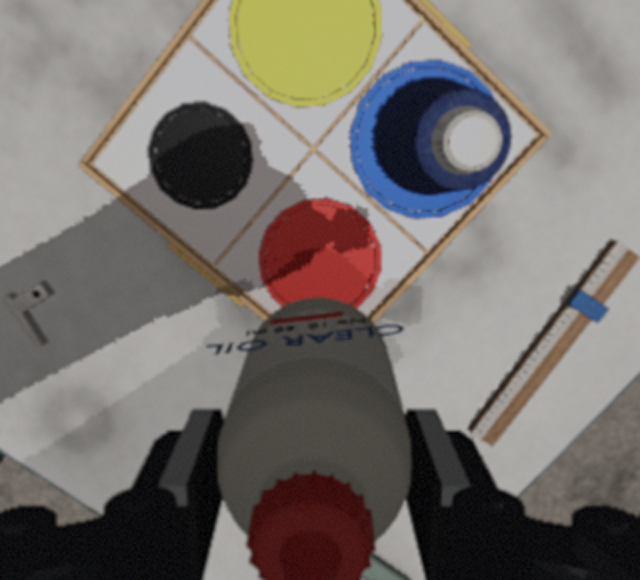

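Run:
```python
from h import *
s=shot('wrist'); print(env.sense()['eef_pos'])
for n,(u,v,z) in dict(red=(320.5,255,.008),black=(200.5,155,.008),far=(316,299,.210),L=(237,352,.21),R=(397,352,.21)).items():
    u,v=160+u/2,40+v/2; print(n,pz(s,u,v,z)[:2].round(4))
f=pz(s,160+316/2,40+299/2,.21)[:2]; print(f-.0225*np.array([.905,.426]))
```

```text
[ 0.41166506 -0.35376046  0.2654018 ]
red [ 0.4113 -0.3578]
black [ 0.4353 -0.2671]
far [ 0.4315 -0.3444]
L [ 0.4047 -0.3289]
R [ 0.4267 -0.3755]
[ 0.41109628 -0.35396279]
```

```bash
python3 -m handwheel '[[[-0.002,-0.0045,0],[0,0,0],0.03],[[0,0,-0.03],[0,0,0],0.03],[[0,0,-0.03],[0,0,0],0.03],[[0,0,-0.03],[0,0,0],0.03],[[0,0,-0.03],[0,0,0],0.03],[[0,0,-0.03],[0,0,0],0.03],[[0,0,-0.025],[0,0,0],0.03],[[0,0,-0.015],[0,0,0],0.03],[[0,0,-0.006],[0,0,0],0.03],[[0,0,-0.004],[0,0,0],0.03],[[0,0,0],[0,0,0],0.03],[[0,0,0],[0,0,0],0.03],[[0,0,-0.001],[0,0,0],0.03],[[0,0,-0.001],[0,0,0],0.03],[[0,0,0],[0,0,0],0.03],[[0,0,0],[0,0,0],0.03]]'
```

```text
time: 20.4
eef_pos: [0.4086, -0.3602, 0.0634]
ee_rot: [0.0, 0.976, 0.217, 0.0]
wrist_force: [0.4, -0.2, -1.5]
finger_gap: 0.0428
gripper_force: 36.0
```

```bash
python3 -m handwheel '[[[0,0,-0.001],[0,0,0],0.03],[[0,0,-0.001],[0,0,0],0.03],[[0,0,0],[0,0,0],0.03]]'
```

```text
time: 20.7
eef_pos: [0.4089, -0.3602, 0.0632]
ee_rot: [0.0, 0.976, 0.217, 0.0]
wrist_force: [-1.0, 0.7, 11.7]
finger_gap: 0.0422
gripper_force: 37.1
```

```bash
python3 -m handwheel '[[[0,0,0.001],[0,0,0],0.06],[[0,0,0],[0,0,0],0.06],[[0,0,0],[0,0,0],0.085],[[0,0,0],[0,0,0],0.085],[[0,0,0],[0,0,0],0.085],[[0,0,0.015],[0,0,0],0.085],[[0,0,0.03],[0,0,0],0.085],[[0,0,0.03],[0,0,0],0.085],[[0,0,0.03],[0,0,0],0.085],[[0,0,0.03],[0,0,0],0.085],[[0,0,0.03],[0,0,0],0.085],[[0,0,0.03],[0,0,0],0.085],[[0,0,0.022],[0,0,0],0.085],[[0.017,0.04,0],[0,0,0.13],0.085],[[0.017,0.04,0],[0,0,0.13],0.085],[[0.017,0.04,0],[0,0,0.13],0.085],[[0.017,0.04,0],[0,0,0.13],0.085],[[0.017,0.04,0],[0,0,0.13],0.085],[[0.017,0.04,0],[0,0,0.13],0.085],[[0.017,0.04,0],[0,0,0.13],0.085]]'
python3 -m handwheel '[[[0.002,0.04,0],[0,0,0.13],0.085],[[0.002,0.04,0],[0,0,0.13],0.085],[[0.002,0.04,0],[0,0,0.13],0.085],[[0.002,0.04,0],[0,0,0.13],0.085],[[0.001,0.04,0],[0,0,0.13],0.085],[[0,0.04,0],[0,0,0.13],0.085],[[0,0.04,0],[0,0,0.13],0.085],[[0,0.04,0],[0,0,0.13],0.085],[[0,0.04,0],[0,0,0.13],0.085],[[0,0.04,0],[0,0,0],0.085],[[0,0.04,0],[0,0,0],0.085],[[0,0.03,0],[0,0,0],0.085],[[0,0.01,0],[0,0,0],0.085],[[0,0,0],[0,0,0],0.085],[[0,0,0],[0,0,0],0.085]]'
python3 - <<'E'
from h import *
s=shot('wrist'); print(env.sense()['eef_pos'],env.sense()['q'].round(2))
R=cv2.Rodrigues(np.array(s['rvec'],float))[0];print(R.round(3))
cv2.imwrite('pics/w5.png',cv2.resize(s['pixels'][40:330,160:480,::-1],None,fx=2,fy=2,interpolation=cv2.INTER_CUBIC))
E
```

```text
time: 22.7
eef_pos: [0.5276, -0.0787, 0.2788]
ee_rot: [-0.0, 0.78, 0.626, -0.0]
wrist_force: [1.3, -1.3, 0.3]
finger_gap: 0.0852
gripper_force: 0.0
time: 24.2
eef_pos: [0.5374, 0.3979, 0.2788]
ee_rot: [0.0, 0.308, 0.951, -0.001]
wrist_force: [-1.0, -1.5, -0.1]
finger_gap: 0.085
gripper_force: 0.0
[0.53772291 0.39743107 0.27902775] [-0.31  0.7  -0.72  1.27  0.46  1.33 -0.07]
[[ 0.586  0.81  -0.002]
 [ 0.777 -0.561  0.286]
 [ 0.231 -0.169 -0.958]]
```

View pics/w5.png

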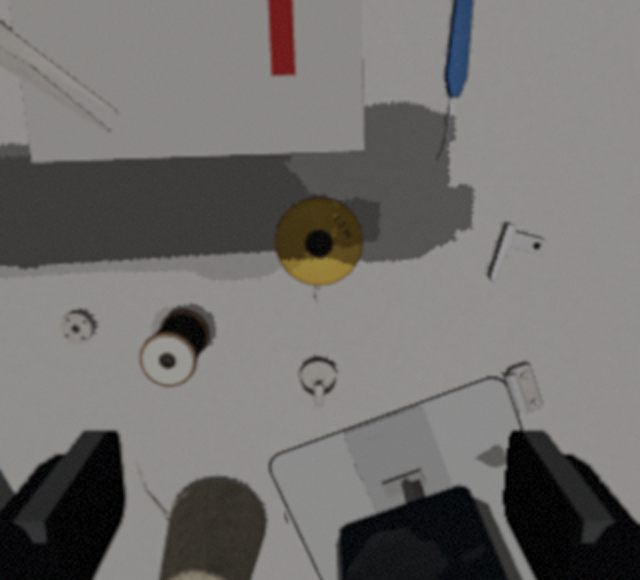

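Run:
```python
from h import *
s=shot('wrist'); print(env.sense()['eef_pos'])
for n,(u,v,z) in dict(tape=(318.5,241,.017),end=(317,293,.01),black=(167,360,.055),ring=(318,378,0),mtip=(350,525,.15)).items():
    u,v=160+u/2,40+v/2; print(n,pz(s,u,v,z)[:2].round(4),pd(s,int(u),int(v)).round(3))
```

```text
[0.53779789 0.3973709  0.27921892]
tape [0.5367 0.4028] [0.536 0.403 0.017]
end [0.5648 0.3814] [0.563 0.382 0.014]
black [0.5363 0.291 ] [0.537 0.288 0.049]
ring [0.6166 0.3449] [0.616 0.345 0.001]
mtip [0.6383 0.3472] [0.655 0.337 0.121]
```

```bash
python3 -m handwheel '[[[-0.0015,0.004,0],[0,0,0],0.075],[[0,0,-0.03],[0,0,0],0.075],[[0,0,-0.03],[0,0,0],0.075],[[0,0,-0.03],[0,0,0],0.075],[[0,0,-0.03],[0,0,0],0.075],[[0,0,-0.03],[0,0,0],0.075],[[0,0,-0.03],[0,0,0],0.075],[[0,0,-0.03],[0,0,0],0.075],[[0,0,-0.03],[0,0,0],0.075],[[0,0,-0.015],[0,0,0],0.075],[[0,0,-0.01],[0,0,0],0.075],[[0,0,-0.005],[0,0,0],0.075],[[0,0,-0.005],[0,0,0],0.075],[[0,0,-0.002],[0,0,0],0.075],[[0,0,0],[0,0,0],0.075],[[0,0,0],[0,0,0],0.075]]'
```

```text
time: 25.9
eef_pos: [0.5354, 0.4042, 0.003]
ee_rot: [0.0, 0.307, 0.952, 0.001]
wrist_force: [-0.9, -0.5, 0.1]
finger_gap: 0.0753
gripper_force: 0.0
```

```bash
python3 -m handwheel '[[[0,0,-0.002],[0,0,0],0.06],[[0,0,0],[0,0,0],0.04],[[0,0,0],[0,0,0],0.04],[[0,0,0],[0,0,0],0.04],[[0,0,0],[0,0,0],0.04],[[0,0,0],[0,0,0],0.04]]' 30
```

```text
time: 26.5
eef_pos: [0.5352, 0.404, 0.0009]
ee_rot: [0.0, 0.307, 0.952, 0.0]
wrist_force: [-1.0, -0.8, 6.1]
finger_gap: 0.0528
gripper_force: 31.5
```

```bash
python3 -m handwheel '[[[0,0,0.01],[0,0,0],0.04],[[0,0,0.02],[0,0,0],0.04],[[0,0,0.03],[0,0,0],0.04],[[0,0,0.03],[0,0,0],0.04],[[0,0,0.03],[0,0,0],0.04],[[0,0,0.03],[0,0,0],0.04],[[0,0,0.03],[0,0,0],0.04],[[0,0,0.03],[0,0,0],0.04],[[0,0,0.02],[0,0,0],0.04],[[0,-0.02,0],[0,0,-0.06],0.04],[[0,-0.035,0],[0,0,-0.12],0.04],[[0,-0.035,0],[0,0,-0.12],0.04],[[0,-0.035,0],[0,0,-0.12],0.04],[[0,-0.035,0],[0,0,-0.12],0.04],[[0,-0.035,0],[0,0,-0.12],0.04],[[0,-0.035,0],[0,0,-0.12],0.04],[[0,-0.035,0],[0,0,-0.12],0.04],[[0,-0.035,0],[0,0,-0.12],0.04],[[0,-0.035,0],[0,0,-0.12],0.04]]'
python3 -m handwheel '[[[0,-0.035,0],[0,0,-0.08],0.04],[[0,-0.035,0],[0,0,0],0.04],[[0,-0.035,0],[0,0,0],0.04],[[0,-0.035,0],[0,0,0],0.04],[[0,-0.035,0],[0,0,0],0.04],[[0,-0.035,0],[0,0,0],0.04],[[-0.001,-0.035,0],[0,0,0],0.04],[[-0.002,-0.035,0],[0,0,0],0.04],[[-0.003,-0.035,0],[0,0,0],0.04],[[-0.002,-0.025,0],[0,0,0],0.04],[[0,-0.015,0],[0,0,0],0.04],[[0,-0.005,0],[0,0,0],0.04],[[0,0,0],[0,0,0],0.04],[[0,0,0],[0,0,0],0.04],[[0,0,0],[0,0,0],0.04]]'
python3 - <<'E'
from h import *
s=shot('wrist'); print(env.sense()['eef_pos'],env.sense()['q'].round(2))
R=cv2.Rodrigues(np.array(s['rvec'],float))[0];print(R.round(3))
cv2.imwrite('pics/w6.png',cv2.resize(s['pixels'][40:330,160:480,::-1],None,fx=2,fy=2,interpolation=cv2.INTER_CUBIC))
E
```

```text
time: 28.4
eef_pos: [0.5347, 0.0675, 0.2304]
ee_rot: [-0.0, 0.773, 0.634, 0.0]
wrist_force: [0.4, 0.5, -1.1]
finger_gap: 0.0522
gripper_force: 31.5
time: 29.9
eef_pos: [0.5277, -0.289, 0.2305]
ee_rot: [-0.0, 0.796, 0.606, 0.0]
wrist_force: [0.4, 0.5, -0.8]
finger_gap: 0.0521
gripper_force: 31.5
[ 0.52762148 -0.28936657  0.23052298] [ 0.71  0.57 -0.4   1.56  0.24  1.06 -0.02]
[[ 0.964 -0.267  0.001]
 [-0.256 -0.924  0.283]
 [-0.075 -0.273 -0.959]]
```

View pics/w6.png

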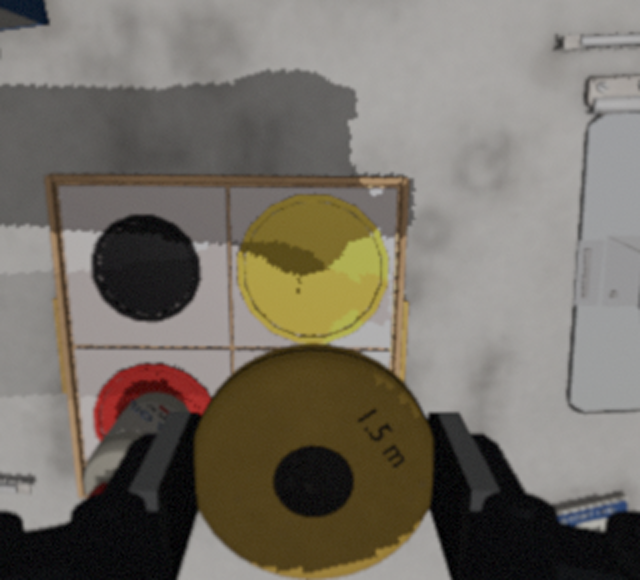

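Run:
```python
from h import *
s=shot('wrist'); print(env.sense()['eef_pos'])
for n,(u,v,z) in dict(yellow=(313,268,.008),black=(146,267,.008),tape=(314,481,.2465),far=(314,346,.2465),near=(314,573,.2465)).items():
    u,v=160+u/2,40+v/2; print(n,pz(s,u,v,z)[:2].round(4),pd(s,int(u),int(v)).round(3))
```

```text
[ 0.52749632 -0.28975713  0.23049479]
yellow [ 0.5269 -0.2926] [ 0.526 -0.292  0.009]
black [ 0.4351 -0.2665] [ 0.435 -0.266  0.007]
tape [ 0.5276 -0.2903] [ 0.528 -0.29   0.246]
far [ 0.536  -0.2602] [ 0.535 -0.264  0.235]
near [ 0.5213 -0.3133] [ 0.521 -0.314  0.245]
```

```bash
python3 -m handwheel '[[[-0.001,-0.003,0],[0,0,0],0.04],[[0,0,-0.03],[0,0,0],0.04],[[0,0,-0.03],[0,0,0],0.04],[[0,0,-0.03],[0,0,0],0.04],[[0,0,-0.03],[0,0,0],0.04],[[0,0,-0.03],[0,0,0],0.04],[[0,0,-0.03],[0,0,0],0.04],[[0,0,-0.02],[0,0,0],0.04],[[0,0,-0.01],[0,0,0],0.04],[[0,0,-0.006],[0,0,0],0.04],[[0,0,-0.003],[0,0,0],0.04],[[0,0,0],[0,0,0],0.04],[[0,0,0],[0,0,0],0.04],[[0,0,0],[0,0,0],0.04]]'
```

```text
time: 31.4
eef_pos: [0.5266, -0.2945, 0.0122]
ee_rot: [0.001, 0.797, 0.604, 0.0]
wrist_force: [-0.2, 0.1, -0.5]
finger_gap: 0.0522
gripper_force: 31.5
```

```bash
python3 -m handwheel '[[[0,0,-0.001],[0,0,0],0.04],[[0,0,-0.001],[0,0,0],0.04],[[0,0,-0.001],[0,0,0],0.04],[[0,0,0],[0,0,0],0.04],[[0,0,0],[0,0,0],0.04]]'
```

```text
time: 31.9
eef_pos: [0.5262, -0.2943, 0.0089]
ee_rot: [0.0, 0.797, 0.604, -0.0]
wrist_force: [-1.5, 1.0, 4.7]
finger_gap: 0.0524
gripper_force: 32.1
```

```bash
python3 -m handwheel '[[[0,0,0],[0,0,0],0.066],[[0,0,0],[0,0,0],0.066],[[0,0,0],[0,0,0],0.066],[[0,0,0.015],[0,0,0],0.066],[[0,0,0.03],[0,0,0],0.066],[[0,0,0.03],[0,0,0],0.066],[[0,0,0.03],[0,0,0],0.066],[[0,0,0.03],[0,0,0],0.066],[[0,0,0.03],[0,0,0],0.066],[[0,0,0.03],[0,0,0],0.066],[[0,0,0.03],[0,0,0],0.066],[[0.001,0.04,0],[0,0,0],0.066],[[0.001,0.04,0],[0,0,0],0.066],[[0.001,0.04,0],[0,0,0],0.066],[[0.001,0.04,0],[0,0,0],0.066],[[0.001,0.04,0],[0,0,0],0.066],[[0.001,0.04,0],[0,0,0],0.066],[[0.001,0.04,0],[0,0,0],0.066]]'
python3 -m handwheel '[[[0.001,0.04,0],[0,0,0],0.066],[[0.001,0.04,0],[0,0,0],0.066],[[0.001,0.04,0],[0,0,0],0.066],[[0,0.04,0],[0,0,0],0.066],[[0,0.04,0],[0,0,0],0.066],[[0,0.04,0],[0,0,0],0.066],[[0,0.04,0],[0,0,0],0.066],[[0,0.02,0],[0,0,0],0.066],[[0,0.004,0],[0,0,0],0.066],[[0,0,0],[0,0,0],0.066],[[0,0,0],[0,0,0],0.066],[[0,0,0],[0,0,0],0.066]]'
python3 - <<'E'
from h import *
print(env.sense()['eef_pos'],env.sense()['q'].round(2))
s=shot('wrist')
# predicted pixel of spool hole: brightness patch centroid of white top near expected spot, height 45-60mm by depth
pts=[(u,v,pd(s,u,v)) for v in range(0,330) for u in range(150,480) if s['depth'][v,u]>0]
q=np.array([p for u,v,p in pts if abs(p[2]-.055)<.007 and abs(p[0]-.536)<.03 and abs(p[1]-.29)<.03])
print(len(q),q.mean(0),q.min(0),q.max(0))
E
```

```text
time: 33.7
eef_pos: [0.5329, -0.0125, 0.2345]
ee_rot: [0.0, 0.797, 0.604, 0.001]
wrist_force: [0.0, 0.0, -0.2]
finger_gap: 0.0659
gripper_force: 0.0
time: 34.9
eef_pos: [0.5368, 0.2874, 0.2335]
ee_rot: [0.001, 0.798, 0.603, -0.0]
wrist_force: [0.2, 0.0, -0.2]
finger_gap: 0.0661
gripper_force: 0.0
[0.53683727 0.28743304 0.23346224] [-0.27  0.58 -0.44  1.54  0.27  1.08 -1.04]
900 [0.53561901 0.29214758 0.05468962] [0.51837939 0.27490298 0.04802854] [0.55266541 0.3090263  0.05743353]
```

```bash
python3 -m handwheel '[[[-0.001,0.0045,0],[0,0,0],0.066],[[0,0,-0.03],[0,0,0],0.066],[[0,0,-0.03],[0,0,0],0.066],[[0,0,-0.03],[0,0,0],0.066],[[0,0,-0.03],[0,0,0],0.066],[[0,0,-0.03],[0,0,0],0.066],[[0,0,-0.03],[0,0,0],0.066],[[0,0,-0.02],[0,0,0],0.066],[[0,0,-0.012],[0,0,0],0.066],[[0,0,-0.006],[0,0,0],0.066],[[0,0,0],[0,0,0],0.066],[[0,0,0],[0,0,0],0.066],[[0,0,0],[0,0,0],0.02],[[0,0,0],[0,0,0],0.02],[[0,0,0],[0,0,0],0.02],[[0,0,0],[0,0,0],0.02],[[0,0,0],[0,0,0],0.02],[[0,0,0],[0,0,0],0.02]]' 25
```

```text
time: 36.75
eef_pos: [0.5357, 0.2947, 0.0163]
ee_rot: [0.0, 0.797, 0.604, 0.001]
wrist_force: [-1.2, -0.6, 6.0]
finger_gap: 0.0338
gripper_force: 25.5
```

```bash
python3 -m handwheel '[[[0,0,0.01],[0,0,0],0.02],[[0,0,0.02],[0,0,0],0.02],[[0,0,0.03],[0,0,0],0.02],[[0,0,0.03],[0,0,0],0.02],[[0,0,0.03],[0,0,0],0.02],[[0,0,0.03],[0,0,0],0.02],[[0,0,0.03],[0,0,0],0.02],[[0,0,0.03],[0,0,0],0.02],[[0,0,0.02],[0,0,0],0.02],[[0,-0.02,0],[0,0,0],0.02],[[0,-0.035,0],[0,0,0],0.02],[[0,-0.035,0],[0,0,0],0.02],[[0,-0.035,0],[0,0,0],0.02],[[0,-0.035,0],[0,0,0],0.02],[[0,-0.035,0],[0,0,0],0.02],[[0,-0.035,0],[0,0,0],0.02],[[0,-0.035,0],[0,0,0],0.02],[[0,-0.035,0],[0,0,0],0.02]]'
python3 -m handwheel '[[[0,-0.035,0],[0,0,0],0.02],[[-0.005,-0.035,0],[0,0,0],0.02],[[-0.01,-0.035,0],[0,0,0],0.02],[[-0.015,-0.035,0],[0,0,0],0.02],[[-0.015,-0.035,0],[0,0,0],0.02],[[-0.015,-0.03,0],[0,0,0],0.02],[[-0.015,-0.03,0],[0,0,0],0.02],[[-0.015,-0.015,0],[0,0,0],0.02],[[-0.011,-0.009,0],[0,0,0],0.02],[[0,0,0],[0,0,0],0.02],[[0,0,0],[0,0,0],0.02],[[0,0,0],[0,0,0],0.02]]'
python3 - <<'E'
from h import *
s=shot('wrist'); print(env.sense()['eef_pos'])
cv2.imwrite('pics/w7.png',cv2.resize(s['pixels'][40:330,160:480,::-1],None,fx=2,fy=2,interpolation=cv2.INTER_CUBIC))
E
```

```text
time: 38.55
eef_pos: [0.5344, -0.0071, 0.2454]
ee_rot: [-0.0, 0.797, 0.604, -0.0]
wrist_force: [0.5, 0.4, -1.2]
finger_gap: 0.0337
gripper_force: 25.0
time: 39.75
eef_pos: [0.4353, -0.2629, 0.2455]
ee_rot: [0.0, 0.796, 0.606, 0.001]
wrist_force: [0.4, -0.7, -0.6]
finger_gap: 0.0332
gripper_force: 25.0
[ 0.43519047 -0.2630763   0.24547733]
```

View pics/w7.png

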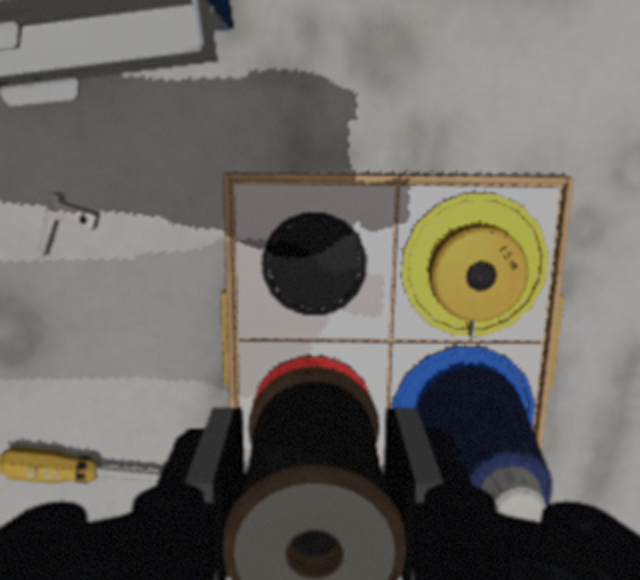

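Run:
```python
from h import *
s=shot('wrist'); print(env.sense()['eef_pos'])
for n,(u,v,z) in dict(black=(314.5,263,.008),far=(314,370,.229),hole=(315,552,.284)).items():
    u,v=160+u/2,40+v/2; print(n,pz(s,u,v,z)[:2].round(4))
f=pz(s,160+157,40+185,.229)[:2]; print(f-.0175*np.array([.267,.964]))
```

```text
[ 0.43508081 -0.26329304  0.24542063]
black [ 0.4354 -0.2667]
far [ 0.4389 -0.2509]
hole [ 0.4349 -0.2657]
[ 0.43426178 -0.26775467]
```

```bash
python3 -m handwheel '[[[0,0,-0.03],[0,0,0],0.02],[[0,0,-0.03],[0,0,0],0.02],[[0,0,-0.03],[0,0,0],0.02],[[0,0,-0.03],[0,0,0],0.02],[[0,0,-0.03],[0,0,0],0.02],[[0,0,-0.03],[0,0,0],0.02],[[0,0,-0.02],[0,0,0],0.02],[[0,0,-0.01],[0,0,0],0.02],[[0,0,-0.006],[0,0,0],0.02],[[0,0,-0.003],[0,0,0],0.02],[[0,0,0],[0,0,0],0.02],[[0,0,0],[0,0,0],0.02],[[0,0,-0.001],[0,0,0],0.02],[[0,0,0],[0,0,0],0.02],[[0,0,0],[0,0,0],0.02]]'
```

```text
time: 41.35
eef_pos: [0.4341, -0.2648, 0.0256]
ee_rot: [0.0, 0.797, 0.604, 0.0]
wrist_force: [-0.6, 0.1, 0.1]
finger_gap: 0.0335
gripper_force: 25.0
```

```bash
python3 -m handwheel '[[[0,-0.001,-0.001],[0,0,0],0.02],[[0,0,-0.001],[0,0,0],0.02],[[0,0,0],[0,0,0],0.02],[[0,0,0],[0,0,0],0.02]]'
```

```text
time: 41.75
eef_pos: [0.4342, -0.2659, 0.0242]
ee_rot: [0.0, 0.797, 0.604, -0.0]
wrist_force: [-1.0, 0.4, 7.2]
finger_gap: 0.0336
gripper_force: 25.8
```

```bash
python3 -m handwheel '[[[0,0,0],[0,0,0],0.055],[[0,0,0],[0,0,0],0.055],[[0,0,0],[0,0,0],0.055],[[0,0,0.01],[0,0,0],0.055],[[0,0,0.03],[0,0,0],0.055],[[0,0,0.03],[0,0,0],0.055],[[0,0,0.03],[0,0,0],0.055],[[0,0,0.03],[0,0,0],0.055],[[0,0,0.03],[0,0,0],0.055],[[0,0,0.03],[0,0,0],0.055],[[0,0,0.03],[0,0,0],0.055],[[0.01,0.04,0],[0,0,0],0.055],[[0.01,0.04,0],[0,0,0],0.055],[[0.01,0.04,0],[0,0,0],0.055],[[0.01,0.04,0],[0,0,0],0.055],[[0.01,0.04,0],[0,0,0],0.055],[[0,0.04,0],[0,0,0],0.055],[[0,0,0],[0,0,0],0.055],[[0,0,0],[0,0,0],0.055]]'
python3 - <<'E'
from h import *
s=shot('top');p=s['pixels'][:,:,::-1]
a=cv2.resize(p[170:280,370:490],(600,550),interpolation=cv2.INTER_CUBIC)
cv2.imwrite('pics/f1.png',a)
E
```

```text
time: 43.65
eef_pos: [0.4838, -0.0248, 0.2438]
ee_rot: [0.0, 0.796, 0.606, -0.0]
wrist_force: [0.3, -1.6, -0.1]
finger_gap: 0.0545
gripper_force: 0.0
```

View pics/f1.png

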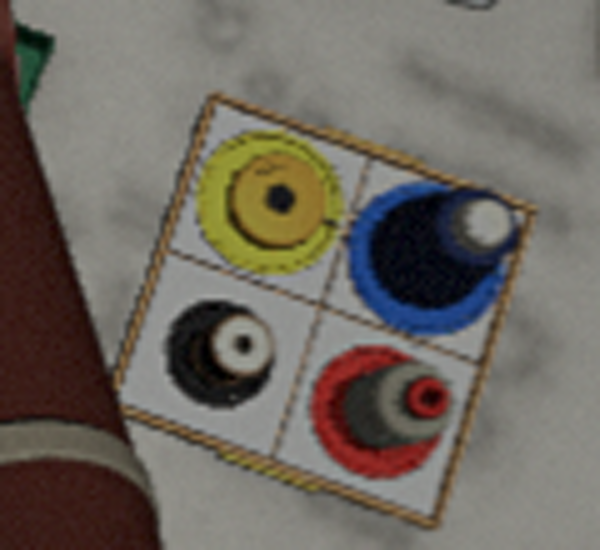

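Run:
```python
from h import *
s=shot('top')
for n,(u,v,z) in dict(tape=(280,197,.025),pocket=(270,202,.008),spool=(243,345,.063),bk=(220,354,.008),navy=(487,222,.122),bottle=(428,397,.136)).items():
    print(n,pz(s,370+u/5,170+v/5,z)[:2].round(4),pd(s,int(370+u/5),int(170+v/5))[2].round(3))
```

```text
tape [ 0.5242 -0.2975] 0.027
pocket [ 0.5242 -0.2958] 0.028
spool [ 0.4309 -0.2707] 0.061
bk [ 0.4324 -0.2697] 0.067
navy [ 0.4992 -0.3855] 0.122
bottle [ 0.401  -0.3515] 0.115
```

```bash
python3 -c "
from plant import env
print(env.job_done())"
```

```text
the job is handed in; nothing more can be done
None
```

The job is handed in: the navy cone, oil bottle, tape measure and black spool are each in their own pocket, the cream cone and yellow spool were not touched, and the robot clock read about 44 s.

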